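Draw the filter plate out of the bench dust extractor and hold it over the dust tray

ROBOT

A 6-joint arm with a two-finger parallel gripper is mounted at the origin on the work surface. World frame = base frame: x ahead of the robot, y to its left, z up, the work surface at z = 0. Lengths are in m, angles in rad, forces in N, time in s.
With the tool pointing down it reaches from about 0.325 to 0.75 m from the base axis. Payload 7.6 kg.
Tool frame: the origin (TCP) lies on the centre line of the jaws, within the pads' length; the fingertips stand bot.tip_extent ahead of it and the grasp point (between the pads) lies 11 mm behind it (bot.tip_extent is the distance from the TCP to the fingertips, in m); z points along the fingers, y is the line along which they close (so a half turn about z gives the same grasp; the last joint's range is limited). The gripper opens to 85 mm and grips with 20 to 120 N. Pads are 22 mm wide; open, the fingers measure 114 mm over their backs; the gripper's body (76 mm by 85 mm) begins 54 mm behind the grasp point. The pads swing forward as they close: fully open they stand 13 mm farther back than shut.
Start: joints at [-1.337, 0.052, 1.401, -0, 1.689, -0.07], TCP at [0.157, -0.501, 0.239] pointing down, gripper open.
Joint ranges: [-2.9, 2.9], [-0.91, 2.17], [0.12, 2.37], [-1.06, 4.2], [0.26, 2.73], [-2.93, 2.93]. Speed limits (rad/s): [2.57, 2.57, 3.01, 3.14, 3.14, 3.14].

INTERFACE

Orientations are given as a rotation vector (axis times angle).
In Python, from workcell import bot, snapshot, calibration, workorder gives the robot as it stands.
- The arm moves only by the tool carry_out, never from a script. Its arguments are lists of equal length, an entry for each row: "jaw": the closure, from 0 (fully open) to 1 (shut); "offset": the shift along the tool's x, y, z in cm, a list of three; "dr": the turn, a rotation vector about the tool's x, y, z in rad, a list of three. A call has 1 to 10 rows; each row is the pose to reach, as a shift and turn from the pose commanded when the call began, along the tool's axes at that moment; what a row does not reach only later rows make up. A row lasts 1/10 s, in which the tool goes at most 50 mm and 8.59 degrees, less where a joint would pass 70% of its speed; a pose out of reach is approached as far as the arm can. A call with a gripper value outside its range is refused whole. The fingers move at their own pace and stop on an object; "force" is the grip in N (left out, the last holds). Time passes only in rows, so rows that repeat a pose let the fingers close. It gives the time, the measured TCP pose, the force, the opening and the grip force at its end, in the units of the state.
- bot.state(): the state, without advancing time (a new reading comes with each control period).
- snapshot(name): name is "scene" or "top"; returns the picture (480x640x3 uint8, red, green, blue); there is no depth.
- calibration(name): a dict with "intrinsics" (3x3 intrinsics, pixels), "D" ([k1, k2, p1, p2, k3] as OpenCV has them; the pictures are not rectified), "R" (3x3) and "t" (3): a world point X has camera coordinates R X + t. Camera axes: x right, y down, z forward; pixel columns grow to the right and rows downward; lengths in m; the calibration is good to about 2 mm. A picture is of the moment at which its call begins. calibration takes no time and is no camera call.
- workorder.hand_in(): hands the job in; it is judged then, once.
The state is a dict: "t": time; "joints": joint angles; "qd": joint speeds; "joint_torque": joint torques, N m; "tool_pos": TCP position; "tool_rot": TCP orientation; "wrist_force": force on the tool from outside, world axes, zero at the start; "wrist_torque": the same for the moment, N m; "grip_width": finger opening in m; "grasp_force": force on a finger pad.
Only numpy, scipy, OpenCV 4.12 (cv2) and the standard library are available. Lean on these libraries where they do the work, as an engineer would, in place of code of your own. Each camera call takes 0.05 s, during which the arm holds its last target. There are 200 camera calls.

TASK

Swing the hasp off the extractor's cover flap, lift the flap right up so that it stays open, and draw the filter plate (the one with the bow handle) out of its slot, leaving the blanking plate with the round knob where it is. Finish while holding the filter plate still and upright over the middle of the dust tray, its lower edge about a hand's breadth above its rim, so that it can be brushed out; do not put it down or let go of it. Leave the hasp off, the flap open and everything else on the bench undisturbed.

Things in the scene. Friction and masses are not known exactly. Their poses are not given: they have to be found in the camera images.
- extractor: Bench dust extractor: grey steel housing 200 (x) x 290 (y) x 120 (z) mm, fixed to the bench; origin at the centre of its underside. Its x axis points from its front (louvres, switch; towards the robot) to its back (hose spigot, flap hinge), z up.
- bay (a point): Centre of the filter bay floor, 70 mm above the bench. The bay, 120 (x) x 200 (y) mm, opens in the top of the housing under the flap. In its floor are two upright slots side by side (at this point's x, y = +50 and -50 mm of the housing), each 18 x 89 mm and 60 mm deep: one holds the filter plate, the other the blanking plate; which is where varies.
- hasp (a joint): Swing hasp: flat steel bar turning on an upright pin on the right-hand (-y) part of the housing top. 0 (rad): it points along the housing's +y, over the flap, which then cannot be raised. Grows counter-clockwise seen from above, free end swinging to the front (-x). From 1.4 on it is clear of the flap; stop at 1.9. Starts at 0 to 0.2, stays where left (1 N at the peg).
- hasp_pivot (a point): Point on the hasp's upright turning axis, at the bar's underside, 130 mm above the bench.
- hasp_grip (a point): Middle of the upright round steel peg on the hasp's free end, 16 mm in diameter, 34 mm tall (135 to 169 mm above the bench), 60 mm from the turning axis. The bar under it is 12 mm wide and 5 mm thick.
- flap (a joint): The cover flap: a grey steel plate 155 (x) x 220 (y) x 8 mm lying on the housing's top, hinged along its back edge. 0 (rad) = closed, grows as its front edge is lifted up and back, pi/2 = upright, stop at 1.9. The hinge is stiff: the flap stays at any angle, and needs about 4 N at its pull to raise it.
- flap_hinge (a point): Middle of the flap's hinge axis, which runs along the housing's y axis, 120 mm above the bench, at x = +70 mm of the housing.
- flap_grip (a point): Middle of the flap's black T-shaped pull: a round bar 18 mm in diameter and 28 mm long, parallel to the hinge, on a thin stem at the middle of the flap's front edge; when closed 143 mm in front of the hinge axis and 27 mm higher than it, the bar's underside 10 mm above the flap. It moves with the flap.
- filter_center (a point): The filter plate's centre, half-way up. Grey plastic plate with pleated faces, 14 (x) x 85 (y) x 66 mm tall, plus a bow handle on top, 98 mm in all; loose, about 0.12 kg. z axis up; underside 49 mm below this point. At first it stands in its slot, axes along the housing's, hidden by the closed flap, handle top 108 mm above the bench.
- filter_grip (a point): Middle of the bar of the filter plate's bow handle: 12 (x) x 44 (y) x 12 (z) mm, 43 mm above the plate's centre; there is a 20 mm gap between bar and plate.
- blank_center (a point): Centre, half-way up, of the blanking plate in the other slot: the same grey plate without pleats, 14 x 85 x 66 mm, with a round knob (18 mm diameter) on top, 94 mm tall in all; loose. It stays in its slot.
- tray: The dust tray: an open aluminium tray 200 (x) x 180 (y) x 35 mm tall, walls 4 mm, fixed to the bench; origin at the centre of its underside.
- glue_mid (a point): Bystander: white glue bottle, 62 mm diameter, 170 mm tall; its middle.
- cup_mid (a point): Bystander: paper cup, 74 mm at the rim, 85 mm tall; its middle.
- driver_mid (a point): Bystander: screwdriver lying on the bench; its middle.
- brush_mid (a point): Bystander: brush lying on the bench; its middle.
- tape_mid (a point): Bystander: roll of tape, 70 mm diameter, 24 mm tall, lying flat; its middle.
- offcut_mid (a point): Bystander: wooden offcut 50 x 22 x 12 mm lying in the dust tray; its middle.
- pencil_mid (a point): Bystander: flat carpenter's pencil 120 x 14 x 8 mm lying on the left-hand (+y) part of the housing's top, beside the flap; its middle.

How it is judged:
By the outcome, as a careful person would: the job done as asked, in the order asked, and still so for the second after the job is handed in, while the arm keeps its last pose, push and grip.
It also fails if it takes over 72 s, if anything falls off the work surface, if the arm or the gripper's body presses on something with over 40 N, if the wrist force passes 120 N, or if a joint passes its speed limit or range.

## Working session

There is one attempt and no reset: what is moved stays moved. The work goes in short steps, Python scripts to look and compute and a tool call to move; the robot and the scene stay as the last step left them, time stands still between calls to the robot, and variables do not carry over. Pictures are saved under pics/ and viewed, at most 10 in all, crops included, and the job is handed in when it is done.

Besides the shell and the picture viewer there is one more tool, called after "Call:" by a JSON object that holds its "name" and its "arguments", one argument or row to a line. carry_out: Moves the arm, as the interface text tells. Its arguments: {"type":"object","properties":{"jaw":{"type":"array","items":{"type":"number"}},"offset":{"type":"array","items":{"type":"array","items":{"type":"number"}}},"dr":{"type":"array","items":{"type":"array","items":{"type":"number"}}},"force":{"type":"number"}},"required":["jaw","offset","dr"]}

```bash
mkdir -p pics; python3 - <<'E'
from workcell import bot,snapshot,calibration
import cv2
for n in("scene","top"):
    cv2.imwrite(f"pics/{n}0.png",snapshot(n)[:,:,::-1]); c=calibration(n); print(n,c)
print(bot.state(),bot.tip_extent)
E
```

```text
scene {'intrinsics': array([[564.4896229 ,   0.        , 317.77294042],
       [  0.        , 564.4896229 , 239.0064768 ],
       [  0.        ,   0.        ,   1.        ]]), 'D': array([0.02601453, 0.        , 0.        , 0.        , 0.        ]), 'R': array([[-0.78486931,  0.61960392, -0.00843464],
       [ 0.42913553,  0.53367776, -0.72871857],
       [-0.4470155 , -0.57556845, -0.68476135]]), 't': array([ 0.41080647, -0.13390357,  1.82121364])}
top {'intrinsics': array([[512.75531666,   0.        , 319.94943852],
       [  0.        , 512.75531666, 232.87224552],
       [  0.        ,   0.        ,   1.        ]]), 'D': array([-0.13033833,  0.        ,  0.        ,  0.        ,  0.        ]), 'R': array([[ 0.02460157, -0.99968801, -0.00431918],
       [-0.99898243, -0.02442038, -0.03791762],
       [ 0.03780031,  0.00524762, -0.99927153]]), 't': array([8.49672852e-04, 5.24450643e-01, 1.54012992e+00])}
{'t': 0.1, 'joints': array([-1.33730474e+00,  5.27768304e-02,  1.40161201e+00, -1.04237956e-05,
        1.68860019e+00, -7.02985090e-02]), 'qd': array([ 0.0012366 , -0.00120427, -0.0019216 ,  0.00232146,  0.00014639,
       -0.00071309]), 'joint_torque': array([ 1.23174064e-03, -3.82581460e+01, -3.60983884e+01, -7.83861697e-05,
        4.79935072e-03, -1.22478522e-05]), 'tool_pos': array([ 0.15700899, -0.50070621,  0.23856069]), 'tool_rot': array([-3.10404612e+00, -4.75147164e-01,  1.94897843e-04]), 'wrist_force': array([ 0.02990136,  1.0995371 , -0.91928732]), 'wrist_torque': array([-0.03403188, -0.00167203,  0.00610205]), 'grasp_force': 0.0, 'grip_width': 0.08538250537755081} 0.008
```

View pics/scene0.png

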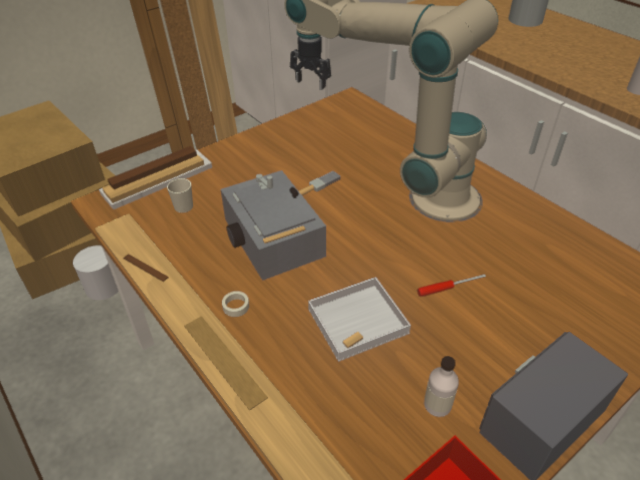

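View pics/top0.png

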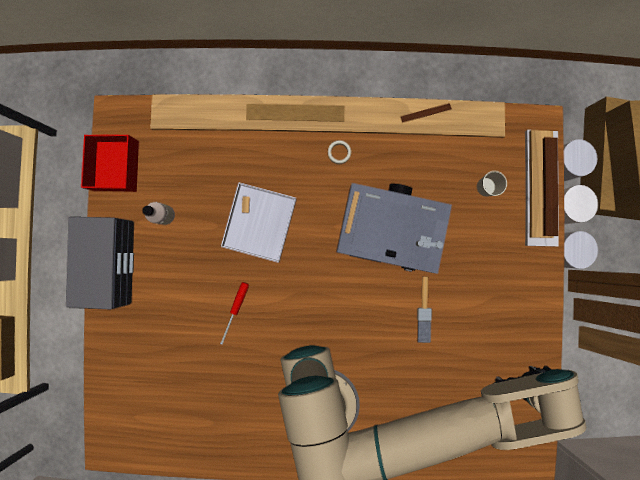

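The extractor is at about (395,228) in the top view, turned about 12°. The hasp is near (430,242), the pull near (391,253) and the tray near (259,222). I'll enlarge this area.

```bash
python3 - <<'E'
import cv2
a=cv2.imread("pics/top0.png")[175:281,330:462]; cv2.imwrite("pics/c1.png",cv2.resize(a,None,fx=5.5,fy=5.5,interpolation=cv2.INTER_CUBIC))
E
```

```text
(no output)
```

View pics/c1.png

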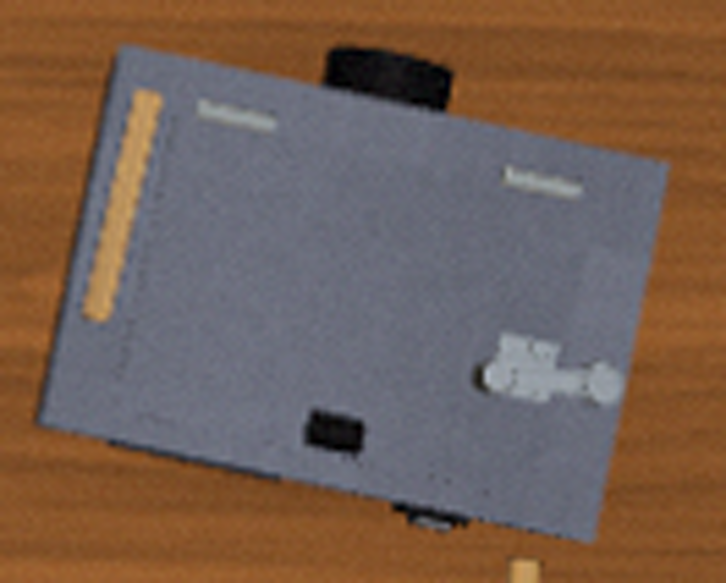

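In the crop, the housing's top corners are at (120,46), (668,163), (595,541) and (40,425). The hasp peg is at (497,376), its pivot at (603,383) and the flap pull at (335,432). Next I'll turn these into poses.

```bash
cat > h.py <<'E'
import numpy as np,cv2
from scipy.spatial.transform import Rotation as Ro
from scipy.optimize import least_squares
from workcell import bot,snapshot,calibration
def ray(px,z,n="top"):
    c=calibration(n); p=cv2.undistortPoints(np.array([[px]],float),c["intrinsics"],c["D"])[0,0]
    C=-c["R"].T@c["t"]; d=c["R"].T@np.r_[p,1]; return C+d*(z-C[2])/d[2]
def proj(X,n):
    c=calibration(n); return cv2.projectPoints(np.atleast_2d(np.array(X,float)),cv2.Rodrigues(c["R"])[0],c["t"],c["intrinsics"],c["D"])[0][:,0]
def fitrect(pts,lx,ly):
    # pts: BL(+x+y),BR(+x-y),FR,FL
    m=np.array([[1,1],[1,-1],[-1,-1],[-1,1]])*[lx/2,ly/2]; P=np.array(pts)[:,:2]
    f=lambda v:(m@np.array([[np.cos(v[2]),np.sin(v[2])],[-np.sin(v[2]),np.cos(v[2])]])+v[:2]-P).ravel()
    s=least_squares(f,[*P.mean(0),-.2]); return s.x,np.abs(s.fun).max()
def tool(yaw,tilt=0):
    """z down, y axis along yaw direction; tilt about tool y"""
    y=np.array([np.cos(yaw),np.sin(yaw),0]); z=np.array([0,0,-1.]); x=np.cross(y,z)
    return Ro.from_matrix(np.c_[x,y,z])
def rel(p,R=None):
    """offset (cm) and dr from the present pose to TCP p, rotation R"""
    s=bot.state(); R0=Ro.from_rotvec(s["tool_rot"])
    o=R0.inv().apply(np.array(p)-s["tool_pos"])*100
    d=(R0.inv()*R).as_rotvec() if R is not None else np.zeros(3)
    return o.round(2),d.round(3)
E
python3 - <<'E'
from h import *
cr=lambda u,v:((u+.5)/5.5-.5+330,(v+.5)/5.5-.5+175)
H,e=fitrect([ray(cr(*p),.12) for p in[(120,46),(668,163),(595,541),(40,425)]],.2,.29); print("house",H,e)
T,e=fitrect([ray(p,.035) for p in[(239,183),(296,198),(280,262),(222,246)]],.2,.18); print("tray",T,e)
def loc(X): 
    d=X[:2]-H[:2];c,s=np.cos(H[2]),np.sin(H[2]);return np.r_[c*d[0]+s*d[1],-s*d[0]+c*d[1]]
for n,p,z in[("peg",(497,376),.169),("piv",(603,383),.137),("pull",(335,432),.156)]:
    X=ray(cr(*p),z);print(n,X,loc(X))
R=Ro.from_rotvec(bot.state()["tool_rot"]);print(R.as_matrix().round(2))
c,s=np.cos(H[2]),np.sin(H[2])
print(proj([[H[0]+c*a-s*b,H[1]+s*a+c*b,.12] for a,b in[(.1,.145),(.1,-.145),(-.1,-.145),(-.1,.145)]],"scene"))
X=ray(cr(497,376),.169)
print("peg scene",proj([X],"scene"))
E
```

```text
house [ 0.5392263  -0.19654124 -0.18234236] 0.0008015169629621566
tray [ 0.55089017  0.19577626 -0.23138527] 0.002730489702599481
peg [ 0.49745199 -0.25994388  0.169     ] [-0.02958474 -0.06992662]
piv [ 0.49590437 -0.32043563  0.137     ] [-0.02013751 -0.12969615]
pull [ 0.46793179 -0.18165011  0.156     ] [-0.07281283  0.00171617]
[[ 0.95  0.3  -0.  ]
 [ 0.3  -0.95  0.  ]
 [ 0.   -0.   -1.  ]]
[[258.44047998 248.54706372]
 [219.27955225 188.39878344]
 [280.57516056 169.24172188]
 [325.39221393 224.45392139]]
peg scene [[268.61320328 175.94349916]]
```

```bash
python3 - <<'E'
from h import *
print(rel([.4975,-.26,.24],tool(-.03)))
E
```

```text
(array([ 39.69, -12.78,  -0.12]), array([-1.000e-03, -1.000e-03, -1.237e+00]))
```

Call:
{"name": "carry_out", "arguments": {
  "jaw": [0.4,0.4,0.4,0.4,0.4,0.4,0.4,0.4,0.4,0.4],
  "offset": [
    [39.7,-12.8,0],
    [39.7,-12.8,0],
    [39.7,-12.8,0],
    [39.7,-12.8,0],
    [39.7,-12.8,0],
    [39.7,-12.8,0],
    [39.7,-12.8,0],
    [39.7,-12.8,0],
    [39.7,-12.8,0],
    [39.7,-12.8,0]
  ],
  "dr": [
    [0,0,-0.12],
    [0,0,-0.25],
    [0,0,-0.38],
    [0,0,-0.5],
    [0,0,-0.64],
    [0,0,-0.78],
    [0,0,-0.92],
    [0,0,-1.07],
    [0,0,-1.2],
    [0,0,-1.237]
  ],
  "force": 25
}}

```text
t: 1.1
tool_pos: [0.4993, -0.2578, 0.2383]
tool_rot: [-2.244, -2.196, -0.0]
wrist_force: [-0.1, 0.3, 0.6]
grip_width: 0.0512
grasp_force: 0.0
```

```bash
python3 - <<'E'
from h import *
print(bot.state()["joints"],bot.state()["grip_width"],rel([.4975,-.26,.151],tool(-.03)))
E
```

```text
[-5.42536711e-01  1.58259670e-01  1.28891821e+00  4.16689229e-04
  1.69596168e+00 -5.20643667e-01] 0.0512363313666513 (array([-0.23, -0.17,  8.73]), array([-0.001, -0.001,  0.008]))
```

Call:
{"name": "carry_out", "arguments": {
  "jaw": [0.4,0.4,0.4,0.4,0.4,0.9,0.9,0.9,0.9,0.9],
  "offset": [
    [-0.2,-0.2,2],
    [-0.2,-0.2,4.5],
    [-0.2,-0.2,7],
    [-0.2,-0.2,8.7],
    [-0.2,-0.2,8.7],
    [-0.2,-0.2,8.7],
    [-0.2,-0.2,8.7],
    [-0.2,-0.2,8.7],
    [-0.2,-0.2,8.7],
    [-0.2,-0.2,8.7]
  ],
  "dr": [
    [0,0,0],
    [0,0,0],
    [0,0,0],
    [0,0,0],
    [0,0,0],
    [0,0,0],
    [0,0,0],
    [0,0,0],
    [0,0,0],
    [0,0,0]
  ],
  "force": 25
}}

```text
t: 2.1
tool_pos: [0.4961, -0.2623, 0.1537]
tool_rot: [2.253, 2.186, 0.001]
wrist_force: [-0.2, 0.5, 5.3]
grip_width: 0.0151
grasp_force: 26.2
```

```bash
python3 - <<'E'
from h import *
s=bot.state();p=s["tool_pos"]
hx=np.array([.5392,-.1965]);a=-.1823;c,sn=np.cos(a),np.sin(a)
W=lambda x,y:hx+[c*x-sn*y,sn*x+c*y]
piv=W(-.020,-.130);v=p[:2]-piv;r=np.hypot(*v);t0=np.arctan2(v[1],v[0]);print(s["grip_width"],s["grasp_force"],piv,r,"theta",t0-a-np.pi/2)
R0=Ro.from_rotvec(s["tool_rot"]);
for k in range(1,14):
    d=.125*k; q=piv+.06*np.array([np.cos(t0+d),np.sin(t0+d)])
    o=R0.inv().apply(np.r_[q-p[:2],0])*100; print(k,o.round(2),-d)
E
```

```text
0.015142769194074769 26.178405582904816 [ 0.49596346 -0.32071997] 0.058413615083896454 theta 0.17972985566164823
1 [ 0.09 -0.75 -0.  ] -0.125
2 [-0.07 -1.48 -0.  ] -0.25
3 [-0.32 -2.19 -0.  ] -0.375
4 [-0.65 -2.86 -0.01] -0.5
5 [-1.07 -3.48 -0.01] -0.625
6 [-1.56 -4.05 -0.01] -0.75
7 [-2.12 -4.55 -0.01] -0.875
8 [-2.74 -4.98 -0.01] -1.0
9 [-3.4  -5.32 -0.01] -1.125
10 [-4.1  -5.58 -0.01] -1.25
11 [-4.83 -5.76 -0.01] -1.375
12 [-5.58 -5.83 -0.01] -1.5
13 [-6.33 -5.82 -0.01] -1.625
```

Call:
{"name": "carry_out", "arguments": {
  "jaw": [0.9,0.9,0.9,0.9,0.9,0.9,0.9,0.9,0.9,0.9],
  "offset": [
    [0.05,-0.75,0],
    [-0.1,-1.48,0],
    [-0.35,-2.15,0],
    [-0.7,-2.8,0],
    [-1.1,-3.45,0],
    [-1.6,-4.0,0],
    [-2.15,-4.5,0],
    [-2.75,-4.9,0],
    [-3.4,-5.25,0],
    [-4.1,-5.5,0]
  ],
  "dr": [
    [0,0,-0.125],
    [0,0,-0.25],
    [0,0,-0.375],
    [0,0,-0.5],
    [0,0,-0.625],
    [0,0,-0.75],
    [0,0,-0.875],
    [0,0,-1.0],
    [0,0,-1.125],
    [0,0,-1.25]
  ]
}}

```text
t: 3.1
tool_pos: [0.4405, -0.3011, 0.1537]
tool_rot: [0.538, 3.092, 0.001]
wrist_force: [4.3, 2.5, 5.4]
grip_width: 0.0147
grasp_force: 26.3
```

```bash
python3 - <<'E'
from h import *
s=bot.state();p=s["tool_pos"];a=-.1823;piv=np.array([.496,-.3207])
v=p[:2]-piv;r=np.hypot(*v);t0=np.arctan2(v[1],v[0]);print(s["wrist_force"],s["grip_width"],s["joints"],r,"theta",t0-a-np.pi/2)
R0=Ro.from_rotvec(s["tool_rot"]);
for k in range(1,5):
    d=.125*k; q=piv+r*np.array([np.cos(t0+d),np.sin(t0+d)])
    o=R0.inv().apply(np.r_[q-p[:2],0])*100; print(k,o.round(2),-d)
E
```

```text
[4.34682631 2.49329459 5.35045822] 0.01474424809537359 [-0.669988    0.11680799  1.50384246  0.0022097   1.51796915 -1.89652472] 0.058905421910687476 theta 1.413855453836466
1 [-0.05 -0.73 -0.  ] -0.125
2 [-0.19 -1.46 -0.  ] -0.25
3 [-0.42 -2.16 -0.  ] -0.375
4 [-0.74 -2.82 -0.  ] -0.5
```

Call:
{"name": "carry_out", "arguments": {
  "jaw": [0.9,0.9,0.9,0.9,0.5,0.5,0.5,0.5,0.5,0.5],
  "offset": [
    [-0.05,-0.73,0],
    [-0.2,-1.5,0],
    [-0.2,-1.7,0],
    [-0.2,-1.7,0],
    [-0.2,-1.7,0],
    [-0.2,-1.7,0],
    [-0.2,-1.7,0],
    [-0.2,-1.7,-3],
    [-0.2,-1.7,-7],
    [-0.2,-1.7,-9]
  ],
  "dr": [
    [0,0,-0.125],
    [0,0,-0.25],
    [0,0,-0.25],
    [0,0,-0.25],
    [0,0,-0.25],
    [0,0,-0.25],
    [0,0,-0.25],
    [0,0,-0.25],
    [0,0,-0.25],
    [0,0,-0.25]
  ]
}}

```text
t: 4.1
tool_pos: [0.4357, -0.3185, 0.2457]
tool_rot: [0.159, 3.135, -0.004]
wrist_force: [-0.4, -0.3, 0.7]
grip_width: 0.0432
grasp_force: 0.0
```

```bash
python3 - <<'E'
from h import *
s=bot.state();p=s["tool_pos"];a=-.1823;hx=np.array([.5392,-.1965]);c,sn=np.cos(a),np.sin(a)
v=p[:2]-[.496,-.3207];print("theta",np.arctan2(v[1],v[0])-a-np.pi/2)
for x,y in[(-.073,0),(-.073,.0)]:
    q=hx+[c*x-sn*y,sn*x+c*y];print(q,rel([*q,.24],tool(a)))
E
```

```text
theta 1.716161199649925
[ 0.46740966 -0.18326569] (array([-1.79, 13.77,  0.54]), array([1.000e-03, 4.000e-03, 1.652e+00]))
[ 0.46740966 -0.18326569] (array([-1.79, 13.77,  0.54]), array([1.000e-03, 4.000e-03, 1.652e+00]))
```

Call:
{"name": "carry_out", "arguments": {
  "jaw": [0.5,0.5,0.5,0.5,0.5,0.5,0.5,0.5,0.5,0.5],
  "offset": [
    [-0.4,2.8,0],
    [-0.8,5.6,0],
    [-1.2,8.4,0],
    [-1.6,11,0],
    [-1.8,13.8,0],
    [-1.8,13.8,0],
    [-1.8,13.8,0],
    [-1.8,13.8,0],
    [-1.8,13.8,0],
    [-1.8,13.8,0]
  ],
  "dr": [
    [0,0,0.14],
    [0,0,0.28],
    [0,0,0.42],
    [0,0,0.56],
    [0,0,0.7],
    [0,0,0.84],
    [0,0,0.98],
    [0,0,1.12],
    [0,0,1.26],
    [0,0,1.4]
  ]
}}

```text
t: 5.1
tool_pos: [0.4669, -0.1825, 0.242]
tool_rot: [-2.149, -2.291, 0.001]
wrist_force: [-0.4, -0.5, -0.5]
grip_width: 0.0428
grasp_force: 0.0
```

```bash
python3 - <<'E'
from h import *
print(bot.state()["joints"],rel([.4677,-.1825,.143],tool(-.182)))
E
```

```text
[-4.46188250e-01 -1.50171136e-02  1.46353912e+00 -2.70224731e-04
  1.69373974e+00 -5.10270824e-01] (array([-0.  ,  0.08,  9.9 ]), array([-0.001, -0.   ,  0.246]))
```

Call:
{"name": "carry_out", "arguments": {
  "jaw": [0.5,0.5,0.5,0.5,0.5,0.5,0.9,0.9,0.9,0.9],
  "offset": [
    [0,0.1,0],
    [0,0.1,1],
    [0,0.1,4],
    [0,0.1,7],
    [0,0.1,9.9],
    [0,0.1,9.9],
    [0,0.1,9.9],
    [0,0.1,9.9],
    [0,0.1,9.9],
    [0,0.1,9.9]
  ],
  "dr": [
    [0,0,0.13],
    [0,0,0.246],
    [0,0,0.246],
    [0,0,0.246],
    [0,0,0.246],
    [0,0,0.246],
    [0,0,0.246],
    [0,0,0.246],
    [0,0,0.246],
    [0,0,0.246]
  ],
  "force": 40
}}

```text
t: 6.1
tool_pos: [0.4667, -0.1824, 0.145]
tool_rot: [-2.407, -2.015, 0.004]
wrist_force: [-13.5, 2.7, 6.1]
grip_width: 0.0167
grasp_force: 39.2
```

```bash
python3 - <<'E'
from h import *
s=bot.state();p=s["tool_pos"];R0=Ro.from_rotvec(s["tool_rot"]);a=-.1823
ex=np.array([np.cos(a),np.sin(a),0]);ey=np.array([-np.sin(a),np.cos(a),0])
hg=np.array([.5392,-.1965,.12])+.07*ex
print(p-hg,ex@(p-hg),s["grip_width"],R0.apply(ey,inverse=True).round(3))
# rigid rotation of the tool about hinge
for t in np.arange(.1,1.01,.1):
    Q=Ro.from_rotvec(ey*t); q=hg+Q.apply(p-hg); print(round(t,2),(R0.inv().apply(q-p)*100).round(2))
E
```

```text
[-0.14135964  0.02676512  0.02504637] -0.14386951663074155 0.016685326835630697 [ 1.     0.006 -0.001]
0.1 [-0.    0.32 -1.43]
0.2 [-0.01  0.77 -2.81]
0.3 [-0.01  1.37 -4.15]
0.4 [-0.01  2.09 -5.41]
0.5 [-0.02  2.94 -6.6 ]
0.6 [-0.03  3.9  -7.7 ]
0.7 [-0.03  4.96 -8.7 ]
0.8 [-0.04  6.12 -9.58]
0.9 [ -0.05   7.37 -10.35]
1.0 [ -0.06   8.68 -10.99]
```

Call:
{"name": "carry_out", "arguments": {
  "jaw": [0.9,0.9,0.9,0.9,0.9,0.9,0.9,0.9,0.9,0.9],
  "offset": [
    [0,0.25,-1.43],
    [0,0.7,-2.8],
    [0,1.3,-4.15],
    [0,2.0,-5.4],
    [0,2.85,-6.6],
    [0,3.8,-7.7],
    [0,4.9,-8.7],
    [0,6.1,-9.6],
    [0,6.1,-9.6],
    [0,6.1,-9.6]
  ],
  "dr": [
    [0.1,0,0],
    [0.2,0,0],
    [0.3,0,0],
    [0.4,0,0],
    [0.5,0,0],
    [0.6,0,0],
    [0.7,0,0],
    [0.8,0,0],
    [0.8,0,0],
    [0.8,0,0]
  ]
}}

```text
t: 7.1
tool_pos: [0.5283, -0.194, 0.2412]
tool_rot: [-1.878, -1.568, 0.665]
wrist_force: [-6.4, -3.5, 1.3]
grip_width: 0.0164
grasp_force: 40.3
```

```bash
python3 - <<'E'
from h import *
s=bot.state();p=s["tool_pos"];R0=Ro.from_rotvec(s["tool_rot"]);a=-.1823
ex=np.array([np.cos(a),np.sin(a),0]);ey=np.array([-np.sin(a),np.cos(a),0])
hg=np.array([.5392,-.1965,.12])+.07*ex;v=p-hg
print(s["joints"],R0.as_matrix().round(3),ex@v,v[2],np.hypot(ex@v,v[2]),"theta",np.arctan2(v[2],-(ex@v))-np.arctan2(.025,.144))
for t in np.arange(.1,.71,.1):
    Q=Ro.from_rotvec(ey*t); q=hg+Q.apply(p-hg); print(round(t,2),(R0.inv().apply(q-p)*100).round(2))
import cv2
cv2.imwrite("pics/s2.png",cv2.resize(snapshot("scene")[90:330,150:470,::-1],None,fx=2,fy=2))
E
```

```text
[-0.35576842  0.7805194   0.63118942 -0.21821028  2.51102271 -0.30016317] [[ 0.178  0.685 -0.707]
 [ 0.984 -0.125  0.126]
 [-0.002 -0.718 -0.696]] -0.08116868187420814 0.1211995520431833 0.1458687297972554 theta 0.8087912874630355
0.1 [-0.01  0.33 -1.42]
0.2 [-0.01  0.81 -2.8 ]
0.3 [-0.02  1.41 -4.12]
0.4 [-0.02  2.15 -5.38]
0.5 [-0.03  3.01 -6.56]
0.6 [-0.04  3.98 -7.65]
0.7 [-0.04  5.06 -8.63]
```

View pics/s2.png

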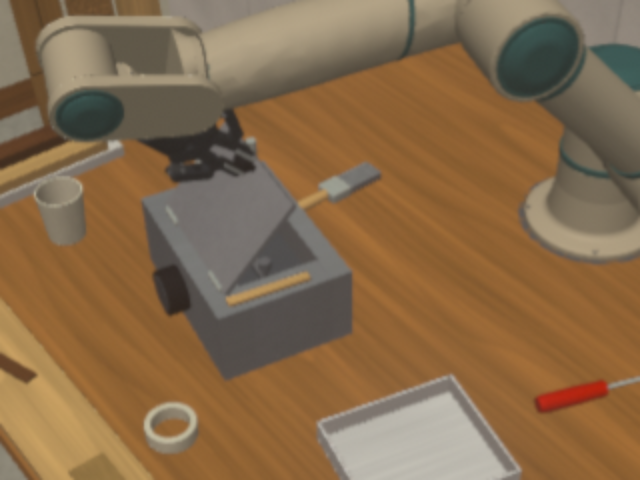

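The flap is half open (0.81 rad). The round knob shows at the +y side, at (265,265), so the filter plate is at y = −50. I'll raise the flap a little more, then release and push it from the front.

Call:
{"name": "carry_out", "arguments": {
  "jaw": [0.9,0.9,0.9,0.9,0.4,0.4,0.4,0.4,0.4,0.4],
  "offset": [
    [0,0.33,-1.42],
    [0,0.81,-2.8],
    [0,1.41,-4.1],
    [0,1.41,-4.1],
    [0,1.41,-4.1],
    [0,1.41,-4.1],
    [0,1.41,-4.1],
    [0,1.41,-5.5],
    [0,1.4,-8.0],
    [0,1.4,-10]
  ],
  "dr": [
    [0.05,0,0],
    [0.1,0,0],
    [0.13,0,0],
    [0.13,0,0],
    [0.13,0,0],
    [0.13,0,0],
    [0.13,0,0],
    [0.13,0,0],
    [0.1,0,0],
    [0.05,0,0]
  ]
}}

```text
t: 8.15
tool_pos: [0.574, -0.2001, 0.2772]
tool_rot: [-1.856, -1.563, 0.69]
wrist_force: [0.2, 0.3, 0.2]
grip_width: 0.0513
grasp_force: 0.0
```

```bash
python3 - <<'E'
from h import *
import cv2
print(bot.state()["joints"])
cv2.imwrite("pics/s3.png",cv2.resize(snapshot("scene")[90:330,150:470,::-1],None,fx=2,fy=2))
a=-.1823
ex=np.array([np.cos(a),np.sin(a),0]);ey=np.array([-np.sin(a),np.cos(a),0])
hg=np.array([.5392,-.1965,.12])+.07*ex
# tool leaning back to the robot: z=(sin b,-cos b) in (ex,z); tool x stays ey
R=Ro.from_rotvec(-.9*ey)*tool(a); print(R.as_matrix().round(2))
for d,h in[(-.16,.30),(-.22,.24),(-.22,.12),(-.12,.10)]:
    print(d,h,rel(hg+d*ex+[0,0,h],R), rel(hg+d*ex+[0,0,h],tool(a)))
E
```

```text
[-0.3386396   1.03069698  0.18233055 -0.32378169  2.72620956 -0.40953512]
[[ 0.18  0.61  0.77]
 [ 0.98 -0.11 -0.14]
 [-0.    0.78 -0.62]]
-0.16 0.3 (array([ -0.22, -18.74,  -0.4 ]), array([-1.716,  0.007,  0.016])) (array([ -0.22, -18.74,  -0.4 ]), array([-0.816,  0.012,  0.01 ]))
-0.22 0.24 (array([ -0.09, -18.48,   8.08]), array([-1.716,  0.007,  0.016])) (array([ -0.09, -18.48,   8.08]), array([-0.816,  0.012,  0.01 ]))
-0.22 0.12 (array([-1.00e-02, -9.73e+00,  1.63e+01]), array([-1.716,  0.007,  0.016])) (array([-1.00e-02, -9.73e+00,  1.63e+01]), array([-0.816,  0.012,  0.01 ]))
-0.12 0.1 (array([-0.13, -1.43, 10.38]), array([-1.716,  0.007,  0.016])) (array([-0.13, -1.43, 10.38]), array([-0.816,  0.012,  0.01 ]))
```

View pics/s3.png

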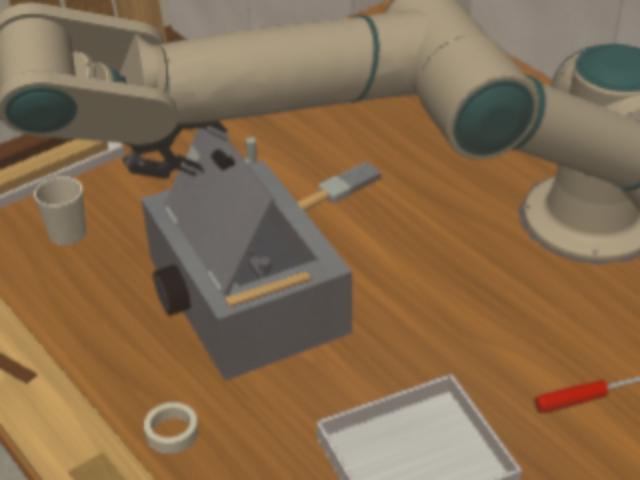

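Call:
{"name": "carry_out", "arguments": {
  "jaw": [0.4,0.4,0.4,0.4,0.9,0.9,0.9,0.9,0.9,0.9],
  "offset": [
    [0,-1,-1.5],
    [0,-3,-4],
    [0,-6,-7],
    [0,-10,-6],
    [-0.1,-14,-4],
    [-0.2,-17,-2],
    [-0.2,-18.7,-0.4],
    [-0.2,-18.7,-0.4],
    [-0.2,-18.7,-0.4],
    [-0.2,-18.7,-0.4]
  ],
  "dr": [
    [-0.12,0,0],
    [-0.25,0,0],
    [-0.38,0,0],
    [-0.5,0,0],
    [-0.63,0,0],
    [-0.76,0,0],
    [-0.9,0,0],
    [-1.04,0,0],
    [-1.18,0,0],
    [-1.32,0,0]
  ]
}}

```text
t: 9.2
tool_pos: [0.4506, -0.1801, 0.4187]
tool_rot: [2.146, 1.813, 0.358]
wrist_force: [-0.1, -0.3, 0.2]
grip_width: 0.0087
grasp_force: 0.0
```

```bash
python3 - <<'E'
from h import *
s=bot.state();print(s["joints"]);a=-.1823
ex=np.array([np.cos(a),np.sin(a),0]);ey=np.array([-np.sin(a),np.cos(a),0])
hg=np.array([.5392,-.1965,.12])+.07*ex
R=Ro.from_rotvec(-.7*ey)*tool(a)
for d,h in[(-.20,.20),(-.18,.09),(-.12,.09)]: print(d,h,rel(hg+d*ex+[0,0,h],R))
E
```

```text
[-0.530096   -0.31999454  1.42447542  0.13135268  1.65787483 -0.32610279]
-0.2 0.2 (array([ 0.13, -7.51,  7.54]), array([-0.301, -0.   ,  0.016]))
-0.18 0.09 (array([ 0.19, -9.95, 18.45]), array([-0.301, -0.   ,  0.016]))
-0.12 0.09 (array([ 0.11, -4.42, 20.78]), array([-0.301, -0.   ,  0.016]))
```

Call:
{"name": "carry_out", "arguments": {
  "jaw": [1,1,1,1,1,1,1,1,1],
  "offset": [
    [0.1,-3.8,3.8],
    [0.1,-7.5,7.5],
    [0.1,-8.5,11.5],
    [0.2,-9.5,15.5],
    [0.2,-10,18.5],
    [0.1,-7.2,19.6],
    [0.1,-4.4,20.8],
    [0.1,-4.4,20.8],
    [0.1,-4.4,20.8]
  ],
  "dr": [
    [-0.12,0,0],
    [-0.24,0,0],
    [-0.3,0,0.016],
    [-0.3,0,0.016],
    [-0.3,0,0.016],
    [-0.3,0,0.016],
    [-0.3,0,0.016],
    [-0.3,0,0.016],
    [-0.3,0,0.016]
  ]
}}

```text
t: 10.1
tool_pos: [0.4891, -0.1869, 0.2074]
tool_rot: [1.961, 1.632, 0.588]
wrist_force: [0.3, -0.6, -0.1]
grip_width: 0.0001
grasp_force: 0.0
```

```bash
python3 - <<'E'
from h import *
s=bot.state();print(s["joints"]);a=-.1823
ex=np.array([np.cos(a),np.sin(a),0]);ey=np.array([-np.sin(a),np.cos(a),0])
hg=np.array([.5392,-.1965,.12])+.07*ex
R=Ro.from_rotvec(-.7*ey)*tool(a); v=s["tool_pos"]-hg; print(ex@v,ey@v,v[2])
for d,h in[(-.05,.09),(-.02,.10),(0,.11),(.015,.11),(-.1,.11),(-.15,.14)]: print(d,h,rel(hg+d*ex+[0,0,h],R))
E
```

```text
[-0.55956548 -0.41380522  1.99602079  0.29940719  0.92860254 -0.47916118]
-0.12097587918450503 0.00033136790991802455 0.08735382019576227
-0.05 0.09 (array([-0.04,  5.65,  4.31]), array([-0.011, -0.002, -0.001]))
-0.02 0.1 (array([-0.04,  8.6 ,  5.44]), array([-0.011, -0.002, -0.001]))
0 0.11 (array([-0.04, 10.78,  5.94]), array([-0.011, -0.002, -0.001]))
0.015 0.11 (array([-0.04, 11.94,  6.9 ]), array([-0.011, -0.002, -0.001]))
-0.1 0.11 (array([-0.03,  3.06, -0.41]), array([-0.011, -0.002, -0.001]))
-0.15 0.14 (array([-0.02,  1.11, -5.91]), array([-0.011, -0.002, -0.001]))
```

Call:
{"name": "carry_out", "arguments": {
  "jaw": [1,1,1,1,1,1,1,1,1,1],
  "offset": [
    [0,2,1.5],
    [0,4,3],
    [0,5.65,4.3],
    [0,6.7,4.7],
    [0,7.7,5.1],
    [0,8.6,5.4],
    [0,9.7,5.7],
    [0,10.8,5.95],
    [0,11.2,6.3],
    [0,11.2,6.3]
  ],
  "dr": [
    [0,0,0],
    [0,0,0],
    [0,0,0],
    [0,0,0],
    [0,0,0],
    [0,0,0],
    [0,0,0],
    [0,0,0],
    [0,0,0],
    [0,0,0]
  ]
}}

```text
t: 11.1
tool_pos: [0.6138, -0.2105, 0.2311]
tool_rot: [1.959, 1.63, 0.589]
wrist_force: [-0.8, 0.8, -0.4]
grip_width: 0.0
grasp_force: 0.0
```

```bash
python3 - <<'E'
from h import *
s=bot.state();a=-.1823
ex=np.array([np.cos(a),np.sin(a),0]);ey=np.array([-np.sin(a),np.cos(a),0])
hg=np.array([.5392,-.1965,.12])+.07*ex
v=s["tool_pos"]-hg; print(ex@v,ey@v,v[2],s["wrist_force"])
R=tool(a)
for d,h in[(-.1,.16),(-.15,.22)]: print(d,h,rel(hg+d*ex+[0,0,h],R))
cv2.imwrite("pics/s4.png",cv2.resize(snapshot("scene")[90:330,150:470,::-1],None,fx=2,fy=2))
E
```

```text
0.005867967986947042 -0.00024280528577788846 0.11111930472749226 [-0.75145571  0.79816136 -0.42129507]
-0.1 0.16 (array([  0.03,  -5.04, -10.52]), array([ 0.691, -0.002, -0.001]))
-0.15 0.22 (array([  0.04,  -5.07, -18.33]), array([ 0.691, -0.002, -0.001]))
```

View pics/s4.png

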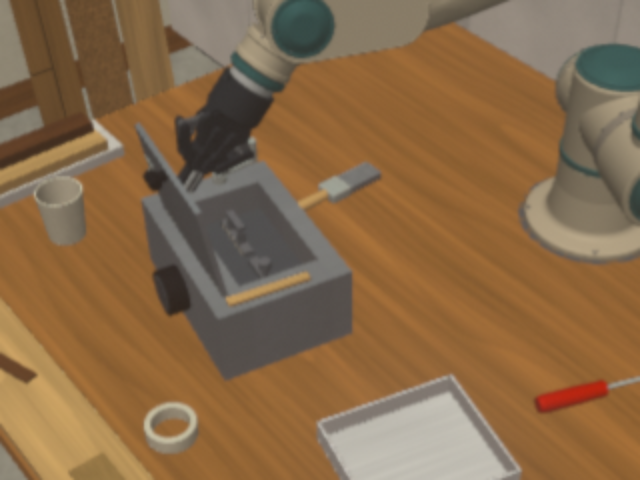

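The flap stands just past upright, and both the bow handle and the knob are visible. I'll back away and take a top picture.

Call:
{"name": "carry_out", "arguments": {
  "jaw": [1,1,1,0.5,0.5,0.5,0.5,0.5],
  "offset": [
    [0,-1.5,-3],
    [0,-3.5,-7],
    [0,-5,-10.5],
    [0,-5,-14],
    [0,-5,-18],
    [0,-7,-20],
    [0,-10,-22],
    [0,-10,-22]
  ],
  "dr": [
    [0,0,0],
    [0.1,0,0],
    [0.23,0,0],
    [0.36,0,0],
    [0.5,0,0],
    [0.6,0,0],
    [0.69,0,0],
    [0.69,0,0]
  ]
}}

```text
t: 11.95
tool_pos: [0.3988, -0.1709, 0.3375]
tool_rot: [-2.414, -2.009, -0.002]
wrist_force: [-0.0, -0.3, -0.6]
grip_width: 0.0427
grasp_force: 0.0
```

```bash
python3 - <<'E'
from h import *
print(bot.state()["tool_pos"])
cv2.imwrite("pics/t2.png",cv2.resize(snapshot("top")[175:281,330:462,::-1],None,fx=5.5,fy=5.5,interpolation=cv2.INTER_CUBIC))
E
```

```text
[ 0.39881795 -0.17087719  0.33746954]
```

View pics/t2.png

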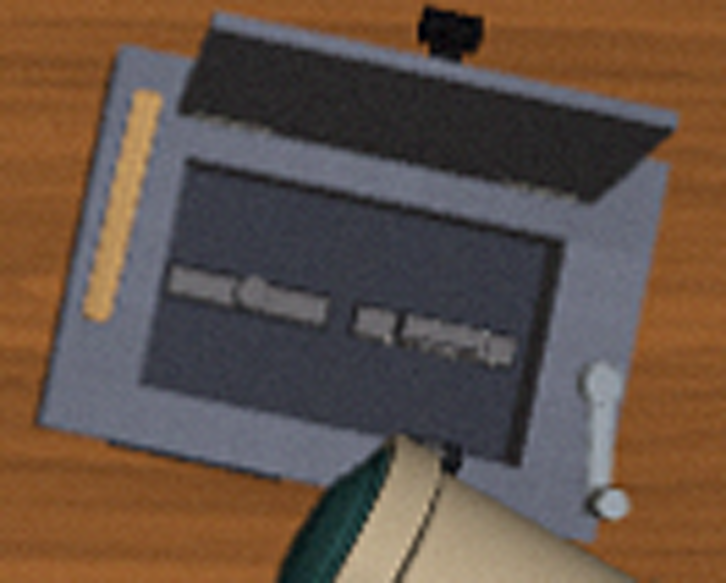

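The flap stands open, the hasp is off, and the filter plate spans about (358,318)–(515,350). The bay opening's corners are (187,158), (563,240), (520,465) and (142,383).

```bash
python3 - <<'E'
from h import *
cr=lambda u,v:((u+.5)/5.5-.5+330,(v+.5)/5.5-.5+175)
a=-.1823;hx=np.array([.5392,-.1965]);c,s=np.cos(a),np.sin(a);M=np.array([[c,-s],[s,c]])
B,e=fitrect([ray(cr(*p),.12) for p in[(187,158),(563,240),(520,465),(142,383)]],.12,.2); print(B,e,M.T@(B[:2]-hx))
for p,z in[((358,318),.076),((515,350),.076),((437,334),.09),((170,280),.076),((328,310),.076)]: print(p,M.T@(ray(cr(*p),z)[:2]-hx))
for x in (-.005,0,): 
  q=hx+M@[x,-.05];print(q,rel([*q,.26],tool(a)), proj([[*q,.108]],"top"))
E
```

```text
[ 0.52990015 -0.19483059 -0.18525781] 0.0018017653739196282 [-9.44839965e-03 -4.42461576e-05]
(358, 318) [-0.00937355 -0.0086441 ]
(515, 350) [-0.0088169  -0.09371289]
(437, 334) [-0.00998915 -0.04913461]
(170, 280) [-0.01015017  0.09263526]
(328, 310) [-0.0085004   0.00775387]
[ 0.52521826 -0.24476501] (array([-4.98, 13.64,  7.75]), array([ 0.003, -0.002, -0.   ])) [[410.75730504 233.45265124]]
[ 0.5301354  -0.24567147] (array([-4.98, 14.14,  7.75]), array([ 0.003, -0.002, -0.   ])) [[411.10449855 231.73165589]]
```

Call:
{"name": "carry_out", "arguments": {
  "jaw": [0.5,0.5,0.5,0.5,0.5,0.5,0.5,0.5,0.5,0.5],
  "offset": [
    [-2,5,2],
    [-4,9,5],
    [-5,13.2,8],
    [-5,13.2,8],
    [-5,13.2,12],
    [-5,13.2,15],
    [-5,13.2,15],
    [-5,13.2,15],
    [-5,13.2,15],
    [-5,13.2,15]
  ],
  "dr": [
    [0,0,0],
    [0,0,0],
    [0,0,0],
    [0,0,0],
    [0,0,0],
    [0,0,0],
    [0,0,0],
    [0,0,0],
    [0,0,0],
    [0,0,0]
  ],
  "force": 50
}}

```text
t: 13.0
tool_pos: [0.5218, -0.2445, 0.1893]
tool_rot: [2.412, 2.007, 0.006]
wrist_force: [-1.5, -0.5, -0.1]
grip_width: 0.0428
grasp_force: 0.0
```

```bash
python3 - <<'E'
from h import *
a=-.1823;hx=np.array([.5392,-.1965]);c,s=np.cos(a),np.sin(a);M=np.array([[c,-s],[s,c]])
print(rel([*(hx+M@[-.0095,-.0505]),.091],tool(a)))
E
```

```text
(array([-0.03, -0.16,  9.83]), array([ 0.005, -0.001, -0.   ]))
```

Call:
{"name": "carry_out", "arguments": {
  "jaw": [0.5,0.5,0.5,0.5,0.5,0.9,0.9,0.9,0.9,0.9],
  "offset": [
    [0,-0.1,2],
    [0,-0.1,4.5],
    [0,-0.1,7],
    [0,-0.1,9],
    [0,-0.1,9.8],
    [0,-0.1,9.8],
    [0,-0.1,9.8],
    [0,-0.1,9.8],
    [0,-0.1,9.8],
    [0,-0.1,9.8]
  ],
  "dr": [
    [0,0,0],
    [0,0,0],
    [0,0,0],
    [0,0,0],
    [0,0,0],
    [0,0,0],
    [0,0,0],
    [0,0,0],
    [0,0,0],
    [0,0,0]
  ],
  "force": 50
}}

```text
t: 14.0
tool_pos: [0.521, -0.2442, 0.0907]
tool_rot: [2.413, 2.008, 0.005]
wrist_force: [-1.0, -0.7, 6.3]
grip_width: 0.0109
grasp_force: 50.0
```

Call:
{"name": "carry_out", "arguments": {
  "jaw": [0.9,0.9,0.9,0.9,0.9,0.9,0.9,0.9,0.9,0.9],
  "offset": [
    [0,0,-1],
    [0,0,-2.5],
    [0,0,-4],
    [0,0,-6],
    [0,0,-8],
    [0,0,-10],
    [0,0,-12],
    [0,0,-14],
    [0,0,-16],
    [0,0,-16]
  ],
  "dr": [
    [0,0,0],
    [0,0,0],
    [0,0,0],
    [0,0,0],
    [0,0,0],
    [0,0,0],
    [0,0,0],
    [0,0,0],
    [0,0,0],
    [0,0,0]
  ]
}}

```text
t: 15.0
tool_pos: [0.5209, -0.2445, 0.2535]
tool_rot: [2.41, 2.006, 0.007]
wrist_force: [-0.1, -0.6, -1.2]
grip_width: 0.0112
grasp_force: 49.0
```

```bash
python3 - <<'E'
from h import *
s=bot.state();print(s["joints"],s["grip_width"],s["wrist_torque"])
# plate bottom = TCP z +.011 -.092 ; want .035+.09
for z in(.26,.206): print(rel([.5509,.1958,z],tool(-.2)))
cv2.imwrite("pics/s5.png",cv2.resize(snapshot("scene")[60:300,150:470,::-1],None,fx=2,fy=2))
E
```

```text
[-0.50396319  0.18627898  1.22747587  0.00209031  1.72031389 -0.3210593 ] 0.011206797373133766 [ 0.00916811 -0.01207192 -0.03794976]
(array([43.84, -5.04, -0.71]), array([0.008, 0.   , 0.017]))
(array([43.84, -5.08,  4.69]), array([0.008, 0.   , 0.017]))
```

View pics/s5.png

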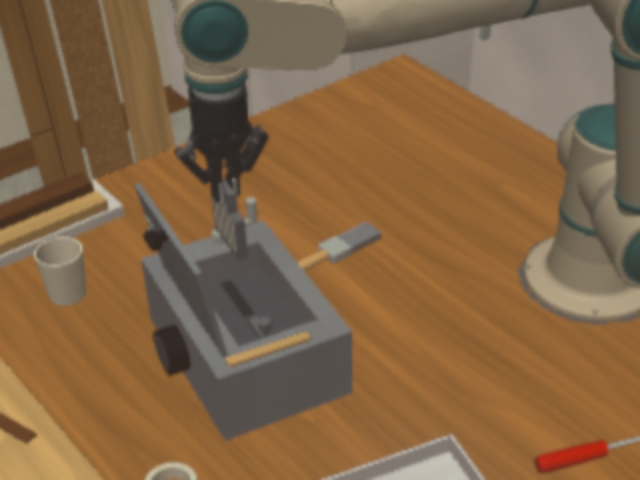

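The filter plate is out and hangs upright, and the blanking plate with its knob stays in place. Now I'll carry the plate to the tray.

Call:
{"name": "carry_out", "arguments": {
  "jaw": [0.9,0.9,0.9,0.9,0.9,0.9,0.9,0.9,0.9,0.9],
  "offset": [
    [1,0,-0.5],
    [3,-0.3,-0.7],
    [6,-0.7,-0.7],
    [9,-1,-0.7],
    [12,-1.4,-0.7],
    [15,-1.7,-0.7],
    [18,-2,-0.7],
    [21,-2.4,-0.7],
    [24,-2.7,-0.7],
    [27,-3.1,-0.7]
  ],
  "dr": [
    [0.008,0,0],
    [0.008,0,0],
    [0.008,0,0],
    [0.008,0,0],
    [0.008,0,0],
    [0.008,0,0],
    [0.008,0,0],
    [0.008,0,0],
    [0.008,0,0],
    [0.008,0,0]
  ]
}}

```text
t: 16.05
tool_pos: [0.5378, 0.0291, 0.2552]
tool_rot: [-2.408, -2.005, 0.008]
wrist_force: [-0.4, -0.1, -1.3]
grip_width: 0.0111
grasp_force: 49.0
```

```bash
python3 - <<'E'
from h import *
for z in(.26,.206): print(rel([.5509,.1958,z],tool(-.2)))
E
```

```text
(array([16.63, -1.74, -0.44]), array([-0.01 , -0.001,  0.018]))
(array([16.62, -1.69,  4.96]), array([-0.01 , -0.001,  0.018]))
```

Call:
{"name": "carry_out", "arguments": {
  "jaw": [0.9,0.9,0.9,0.9,0.9,0.9,0.9,0.9,0.9,0.9],
  "offset": [
    [3,-0.3,0],
    [6,-0.6,0],
    [9,-0.9,1],
    [12,-1.2,2.5],
    [14.5,-1.5,4],
    [16,-1.7,4.7],
    [16.6,-1.7,5],
    [16.6,-1.7,5],
    [16.6,-1.7,5],
    [16.6,-1.7,5]
  ],
  "dr": [
    [-0.005,0,0],
    [-0.01,0,0],
    [-0.01,0,0],
    [-0.01,0,0],
    [-0.01,0,0],
    [-0.01,0,0],
    [-0.01,0,0],
    [-0.01,0,0],
    [-0.01,0,0],
    [-0.01,0,0]
  ]
}}

```text
t: 17.05
tool_pos: [0.552, 0.1927, 0.2077]
tool_rot: [2.415, 2.007, 0.007]
wrist_force: [0.1, 0.5, -2.0]
grip_width: 0.0111
grasp_force: 48.9
```

```bash
python3 - <<'E'
from h import *
s=bot.state();print(abs(s["qd"]).max(),s["grip_width"],rel([.5509,.1958,.206],tool(-.182)))
a=snapshot("scene")[130:430,200:460,::-1]
cv2.imwrite("pics/s6.png",cv2.resize(a,None,fx=2,fy=2))
E
```

```text
0.0030225124354919973 0.011100868283101098 (array([ 0.28, -0.16,  0.17]), array([ 0.004, -0.002, -0.002]))
```

View pics/s6.png

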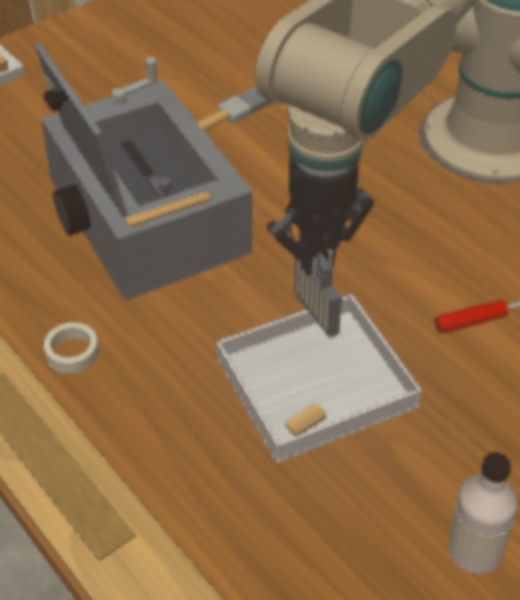

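The plate hangs still and upright over the tray, with its lower edge about 9 cm above the rim. The flap is open, the hasp is off, and the other items in view are where they were.

```bash
python3 -c "
from workcell import workorder
print(workorder.hand_in())"
```

```text
the job is handed in; nothing more can be done
None
```

The job is handed in: the hasp is off, the flap stands open, and the filter plate is held still and upright about 9 cm above the middle of the tray's rim, with the blanking plate still in its slot.

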